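# Index the keeper and unload the circuit board

### The arm

A 6-joint arm with a two-finger parallel gripper is mounted at the origin on the work surface. World frame = base frame: x ahead of the robot, y to its left, z up, the work surface at z = 0. Lengths are in m, angles in rad, forces in N, time in s.
With the tool pointing down it reaches from about 0.275 to 0.775 m from the base axis. Payload 14.6 kg.
Tool frame: the origin (TCP) lies on the centre line of the jaws, within the pads' length; the fingertips stand arm.tip_extent ahead of it and the grasp point (between the pads) lies 2 mm behind it (arm.tip_extent is the distance from the TCP to the fingertips, in m); y points along the fingers, z is the direction in which the jaws open and shut, and the axes are right-handed (so a half turn about y gives the same grasp; the last joint's range is limited). The gripper opens to 85 mm and grips with 20 to 120 N. Pads are 22 mm wide; open, the fingers measure 114 mm over their backs; the gripper's body (76 mm by 85 mm) begins 54 mm behind the grasp point. The pads swing forward as they close: fully open they stand 13 mm farther back than shut.
Start: joints at [0.948, 0.263, -0.048, 1.259, 0, 1.415], TCP at [0.237, 0.469, 0.248] pointing down, gripper open.
Joint ranges: [-2.65, 2.65], [-0.89, 1.7], [-1.18, 1.37], [-2.13, 2.11], [-1.35, 1.29], [-3.14, 3.14]. Speed limits (rad/s): [1.89, 1.89, 2.57, 2.79, 3.14, 3.14].

### API

Orientations are given as a unit quaternion [x, y, z, w].
In Python, from station import get_obs, cams, job, arm gives the robot as it stands.
- The arm moves only by the tool send_rows, never from a script. Its argument "moves" is a list of rows, each a list of 4 numbers: the shift along the world's x, y, z in units of 0.3 m (1.0 is 0.3 m), then the turn about the world's z in units of 0.12 rad (1.0 is 0.12 rad). In form: [[tx, ty, tz, turn], ...]. A call has 1 to 5 rows; each row shifts and turns the pose as measured when the row begins; what a row does not reach is not made up. A row lasts 1/12 s, in which the tool goes at most 41.7 mm and 7.16 degrees, less where a joint would pass 70% of its speed; a pose out of reach is approached as far as the arm can. A call with a number of a shift or a turn outside -1 to 1 is refused whole. A call with a gripper value outside its range is refused whole. "gripper" is the gripper command: -1 is shut, 1 is fully open, values between are in proportion, set as the call begins (left out, the last holds). The fingers move at their own pace and stop on an object; the grip force is fixed at half the most. Time passes only in rows, so rows that do not move let the fingers close. It gives the time, the measured TCP pose, the force and the opening at its end, in the units of the state.
- get_obs(): the state, without advancing time (a new reading comes with each control period).
- cams.grab_frame(name): name is "scene" or "side" or "wrist"; returns a dict with "pixels" (420x560x3 uint8, red, green, blue), "depth" (420x560 float32, m along the optical axis (not along the pixel's ray), 0 where there is no reading), "camera_matrix" (3x3 intrinsics, pixels), "distortion" ([k1, k2, p1, p2, k3] as OpenCV has them; the pictures are not rectified), "xyz" and "orientation" of the camera in the world. Camera axes: x right, y up, looking along -z (the intrinsics and any distortion apply to the point x, -y, -z); pixel columns grow to the right and rows downward; lengths in m; the calibration is good to about 2 mm. A picture is of the moment at which its call begins.
- job.job_done(): hands the job in, once; it reports no verdict.
The state is a dict: "time": time; "q": joint angles; "joint_velocities": joint speeds; "joint_torque": joint torques, N m; "tcp_pos": TCP position; "tcp_rot": TCP orientation; "ft_force": force on the tool from outside, world axes, zero at the start; "wrist_torque": the same for the moment, N m; "width": opening from 0.0 (shut) to 1.0 (fully open).
Only numpy, scipy, OpenCV 4.12 (cv2) and the standard library are available. Lean on these libraries where they do the work, as an engineer would, in place of code of your own. Each camera call takes 0.05 s, during which the arm holds its last target. There are 200 camera calls.

### The job

The circuit board in the holder is held down by the keeper finger over its top corner. Pull up the black plunger knob, move the keeper outward, away from the board, to the very next hole and let the pin snap home there; then slide the board up out of its slots by its top edge and stand it in the open grey box, set down rather than dropped. Leave everything else on the table where it is.

Things in the scene. Friction and masses are not known exactly. Their poses are not given: they have to be found in the camera images.
- holder: Board holder, fixed to the table: aluminium base plate 130 (x) x 320 (y) x 12 mm, z up; origin on its underside, 55 mm from its -x side and midway in y. At its -y end two black slotted uprights (24 mm in x, top 72 mm over the table) hold the board in the holder's y-z plane, centre at x 0, y -85 mm. At its +y end the keeper slides along y over a steel index strip.
- next_hole (a point): Middle of the mouth of the hole to go to: the second of three 10 mm square holes 35 mm apart in the steel index strip, whose top is 28 mm over the table. They lie at x -25 mm, y +55 (start), +90 (this one) and +125 mm in the holder's axes.
- keeper (a joint): Slide of the keeper along the holder's +y (outward), m: 0 at the first hole (start), 0.035 at the next, 0.070 at the last; stops -0.003, 0.078; 1 mm play in a hole. It carries plunger and finger. Aluminium block 60 (x) x 90 (y) mm, top 50 mm over the table, on the +x side of the knob. Slides with about 2 N when the pin is out of the holes, is blocked when it is in.
- finger (a point): Inner end of the keeper's finger, a flat steel bar 30 mm wide, 112 to 118 mm over the table, 3 mm above the board's top, at first reaching 18 mm over the board's +y corner. At the next hole it is 17 mm clear. It sits on a steel post 52 mm from the knob axis towards the holder's -y.
- plunger (a joint): Lift of the plunger, m: 0 = pin fully home in a hole, 0.009 = pin tip riding on the strip between holes, 0.015 = upper stop. A spring pushes it down, about 5 N at 0 and 10 N at 0.015. The rounded 8 mm pin falls in by itself when it comes over a hole.
- knob (a point): Middle of the plunger's black round knob: 26 mm diameter, 27 mm high, upright axis, on an 8 mm neck with a 16 mm gap under it (for pinching or hooking). Its middle is 81 mm over the table with the pin home; it moves with keeper and plunger. Within 50 mm of it nothing is higher than 56 mm.
- board_mid (a point): Centre (half-way up) of the loose circuit board: 4 mm thick (x), 90 wide (y), 97 high (z), 85 to 155 g. Along its top edge runs an aluminium bar 10 mm thick, 12 high, 90 long, centred 42.5 mm above this point: grasp it across its thickness. Parts stand 8 mm proud of the -x face. In the holder this point is 60.5 mm over the table; the lower 60 mm sit in the slots, 1 mm loose each side.
- outbox: Open grey plastic box, fixed to the table: outside 46 (x) x 130 (y) x 62 mm high, walls and floor 5 mm, inside 36 x 120 mm. Origin at the centre of its underside, z up, long side along its y. The board stands in it lengthwise, either way round, and may lean on a wall.
- flux: Small bottle, 40 mm diameter, 100 mm high; a bystander, leave it alone. Origin at the centre of its underside.
- driver: Screwdriver lying on the table; a bystander, leave it alone. Origin at the centre of its underside.
- carton: Cardboard box 90 x 120 x 70 mm; a bystander, leave it alone. Origin at the centre of its underside.
- spool: Grey spool, 60 mm diameter, 40 mm high; a bystander, leave it alone. Origin at the centre of its underside.
- terminals: White terminal block, 30 x 80 x 44 mm; a bystander, leave it alone. Origin at the centre of its underside.
- pot: Black pot, 70 mm diameter, 50 mm high; a bystander, leave it alone. Origin at the centre of its underside.
- board: The circuit board as a whole; origin at the middle of its lower edge, 48.5 mm below board_mid, z up, x along its thickness.
Mind the look-alikes: they are no part of the job. What is meant by the board is not purple, and is the smaller of those in its own colour.

How it is judged:
By the outcome, as a careful person would: the job done as asked, in the order asked, and still so for the second after the job is handed in, with the robot touching nothing.
It also fails if it takes over 48 s, if anything falls off the work surface, if the arm or the gripper's body presses on something with over 40 N, if the wrist force passes 120 N, or if a joint passes its speed limit or range.

## Working session

There is one attempt and no reset: what is moved stays moved. The work goes in short steps, Python scripts to look and compute and a tool call to move; the robot and the scene stay as the last step left them, time stands still between calls to the robot, and variables do not carry over. Pictures are saved under pics/ and viewed, about 8 in all and at most 12, crops included, and the job is handed in when it is done.

Besides the shell and the picture viewer there is one more tool, called after "Request:" by a JSON object that holds its "api" and its "payload", one argument or row to a line. send_rows: Moves the arm, as the interface text tells. Shifts and turns lie within -1 to 1; 1 stands for 0.3 m of shift or 0.12 rad of turn. Its arguments: {"type":"object","properties":{"moves":{"type":"array"},"gripper":{"type":"number"}},"required":["moves"]}

```bash
ls; mkdir -p pics; cat > h.py <<'E'
import numpy as np, cv2
from scipy.spatial.transform import Rotation as R
from station import get_obs, cams, job, arm
def grab(name):
    f=cams.grab_frame(name); np.savez('pics/%s.npz'%name,**{k:np.array(v) for k,v in f.items()}); return f
def load(name): return dict(np.load('pics/%s.npz'%name))
def world(f,uv,depth=None,z=None):
    K=np.array(f['camera_matrix'],float);d=np.array(f['distortion'],float)
    uv=np.array(uv,float).reshape(-1,2)
    n=cv2.undistortPoints(uv.reshape(-1,1,2),K,d).reshape(-1,2)
    ray=np.c_[n[:,0],-n[:,1],-np.ones(len(n))]
    Rm=R.from_quat(f['orientation']).as_matrix();o=np.array(f['xyz'])
    rw=ray@Rm.T
    if z is not None: t=(z-o[2])/rw[:,2]
    else: t=np.array([f['depth'][int(round(v)),int(round(u))] for u,v in uv]) if depth is None else depth
    return o+rw*np.array(t)[:,None]
def cloud(f):
    h,w=f['depth'].shape
    u,v=np.meshgrid(np.arange(w),np.arange(h))
    P=world(f,np.c_[u.ravel(),v.ravel()],depth=f['depth'].ravel()).reshape(h,w,3)
    P[f['depth']==0]=np.nan
    return P
def project(f,P):
    Rm=R.from_quat(f['orientation']).as_matrix()
    c=(np.array(P,float).reshape(-1,3)-f['xyz'])@Rm; c=c*[1,-1,-1]
    return cv2.projectPoints(c,np.zeros(3),np.zeros(3),f['camera_matrix'],f['distortion'])[0].reshape(-1,2)
E
python3 - <<'E'
from h import *
o=get_obs();print({k:np.round(v,3).tolist() for k,v in o.items()},arm.tip_extent)
for n in('scene','side'):
    f=grab(n);print(n,np.round(f['xyz'],3),np.round(f['orientation'],3));cv2.imwrite('pics/%s0.png'%n,cv2.resize(f['pixels'][...,::-1],(800,600)))
E
```

```text
pics
{'time': 0.0, 'q': [0.948, 0.264, -0.049, 1.259, -0.0, 1.416], 'joint_velocities': [-0.002, 0.002, 0.0, -0.0, -0.001, -0.002], 'joint_torque': [0.001, -63.762, 38.458, 0.014, -0.0, 0.0], 'tcp_pos': [0.237, 0.468, 0.248], 'tcp_rot': [0.688, -0.164, 0.164, -0.687], 'ft_force': [-0.363, 1.146, -0.131], 'wrist_torque': [-0.066, 0.038, -0.042], 'width': 1.003} 0.017
scene [ 0.986 -0.744  1.052] [0.343 0.092 0.225 0.907]
side [0.497 1.011 0.849] [-0.016  0.456  0.888 -0.056]
```

View pics/scene0.png

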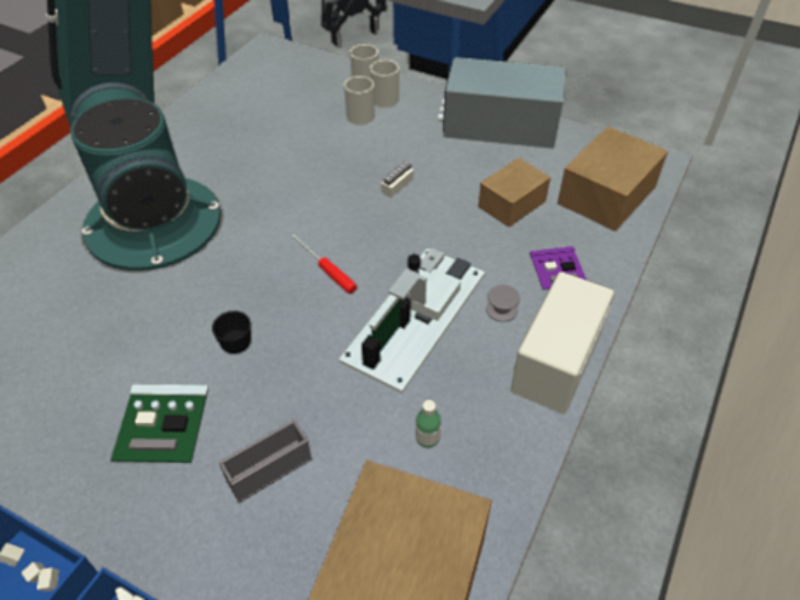

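View pics/side0.png

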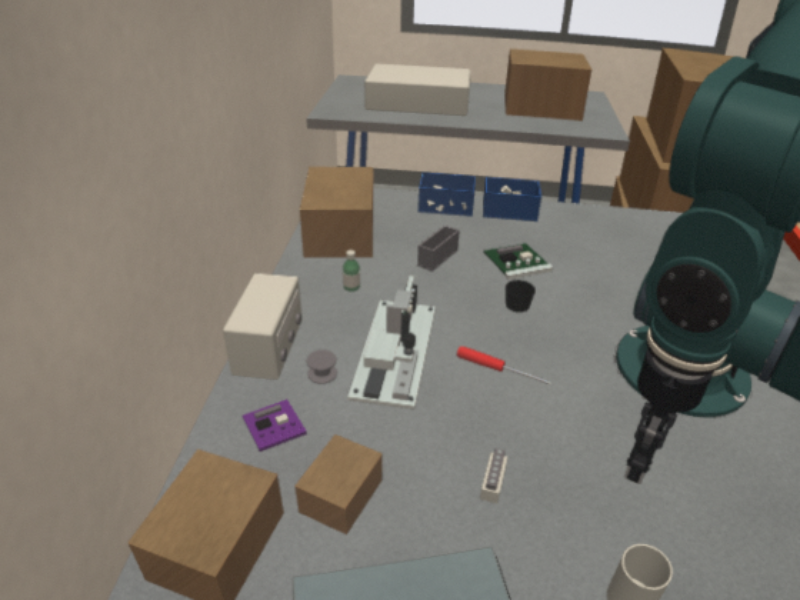

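The scene view shows three boards: the dark green one standing in the holder at (390,330), a large green one lying flat at (165,420), and a purple one at (557,265). The target is the one in the holder: it is green, the smaller of the two, and sits under the keeper. The grey box is at (265,462), with the flux bottle at (428,423), pot at (232,332) and driver at (335,275) nearby. I'll measure from depth and confirm with one crop.

```bash
python3 - <<'E'
from h import *
F={n:load(n) for n in('scene','side')}
C={n:cloud(F[n]) for n in F}
for n in F: print(n,'table z',np.nanmedian(C[n][...,2][(abs(C[n][...,2])<.03)&(C[n][...,0]>.2)]))
sc=F['scene'];c=world(sc,[[290,228],[185,323]],z=.03);print('approx',c)
def rect(P):
    r=cv2.minAreaRect(P[:,:2].astype(np.float32)*1000);return r
for n in F:
    P=C[n];z=P[...,2]
    near=np.hypot(P[...,0]-c[0,0],P[...,1]-c[0,1])<.25
    img=F[n]['pixels'].astype(int)
    br=(img.min(-1)>150)
    m=near&(abs(z-.012)<.006)&br
    m=cv2.morphologyEx(m.astype(np.uint8),cv2.MORPH_OPEN,np.ones((2,2)))>0
    k,l,s,_=cv2.connectedComponentsWithStats(m.astype(np.uint8)); 
    Q=P[m];print(n,'plate',len(Q),rect(Q))
    nb=np.hypot(P[...,0]-c[1,0],P[...,1]-c[1,1])<.12
    Q=P[nb&(abs(z-.062)<.006)];print(n,'box rim',len(Q),rect(Q) if len(Q)>4 else '')
    Q=P[nb&(z>.03)&(z<.07)];print(n,'box all',len(Q),rect(Q))
    for a,b,t in((.105,.122,'finger/board'),(.08,.1,'knob?')):
        Q=P[near&(z>a)&(z<b)];print(n,t,len(Q),Q.mean(0) if len(Q) else '', rect(Q) if len(Q)>4 else '')
def crop(n,x,y,w,h):
    return cv2.resize(F[n]['pixels'][y:y+h,x:x+w,::-1],(400,400*h//w),interpolation=cv2.INTER_CUBIC)
a=crop('scene',225,165,120,120);b=crop('side',235,185,80,120)
a=cv2.resize(a,(600,600));b=cv2.resize(b,(200,300))
im=cv2.resize(F['scene']['pixels'][165:285,225:345,::-1],(600,600),interpolation=cv2.INTER_CUBIC)
cv2.imwrite('pics/crop1.png',im)
im=cv2.resize(F['side']['pixels'][185:290,235:315,::-1],(456,600),interpolation=cv2.INTER_CUBIC)
cv2.imwrite('pics/crop2.png',im)
E
```

```text
scene table z 0.0005171248067696865
side table z -0.00042108787506411893
approx [[ 0.62902302 -0.01556067  0.03      ]
 [ 0.54424042 -0.36300859  0.03      ]]
scene plate 2079 ((664.255859375, 4.4834136962890625), (345.7922668457031, 118.7425537109375), 65.90132904052734)
scene box rim 437 ((546.8773193359375, -360.53369140625), (129.67572021484375, 50.05012512207031), 62.37378692626953)
scene box all 1142 ((546.8773193359375, -360.53369140625), (129.67572021484375, 50.05012512207031), 62.37378692626953)
scene finger/board 1265 [0.77215781 0.00372735 0.11766557] ((722.2166137695312, 16.826622009277344), (304.3616943359375, 189.2266082763672), 10.325702667236328)
scene knob? 369 [ 0.69610596 -0.041439    0.09022973] ((682.2501831054688, -64.87159729003906), (198.9072265625, 336.2276611328125), 64.10519409179688)
side plate 1141 ((604.5394287109375, 29.393722534179688), (318.8881530761719, 127.58277130126953), 87.37031555175781)
side box rim 101 ((544.4397583007812, -357.9812316894531), (136.34423828125, 48.27277755737305), 62.63270950317383)
side box all 382 ((544.2172241210938, -357.28057861328125), (136.5563507080078, 50.19514465332031), 61.46015548706055)
side finger/board 797 [0.77784071 0.02344777 0.11646117] ((718.7767333984375, 21.376670837402344), (308.240234375, 190.3477325439453), 11.317181587219238)
side knob? 307 [0.71068434 0.02560102 0.09029107] ((712.1192016601562, -38.0458984375), (267.103271484375, 324.7958068847656), 6.753066539764404)
```

View pics/crop1.png

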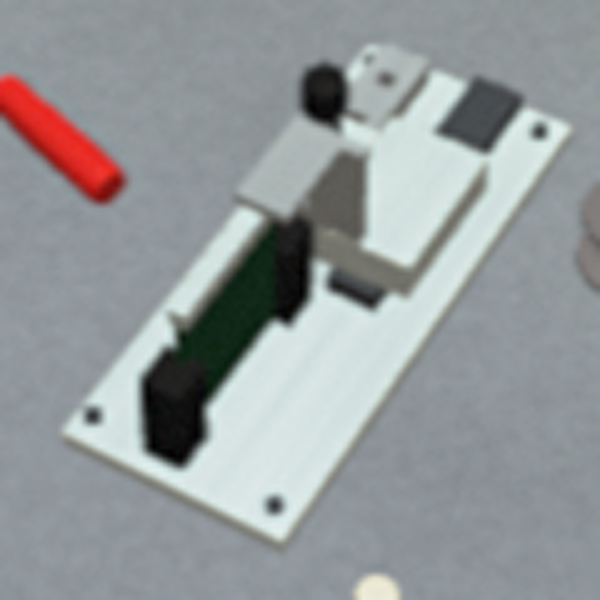

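View pics/crop2.png

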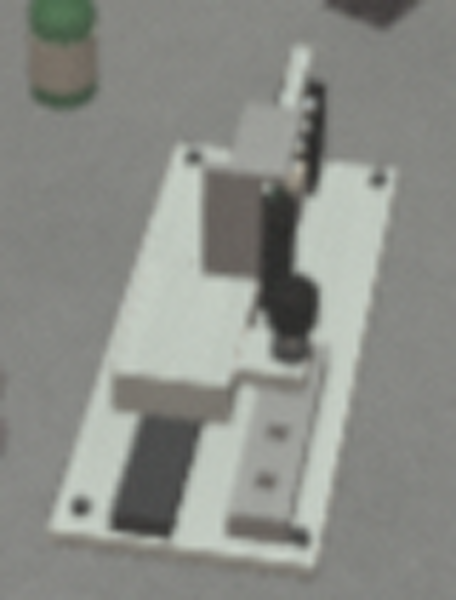

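```bash
cat > pose.py <<'E'
from h import *
from scipy.optimize import least_squares
F={n:load(n) for n in('scene','side')}
nat=lambda p,s,o:(np.array(p,float)+.5)/s-.5+o
L=np.array([[-55,-160],[75,-160],[75,160],[-55,160]])/1e3
uv={'scene':nat([[65,432],[283,540],[572,127],[365,45]],5,[225,165]),
    'side':nat([[397,170],[180,147],[50,530],[315,562]],[5.7,5.714],[235,185])}
W={n:world(F[n],uv[n],z=.012)[:,:2] for n in F}
def tf(p,l): c,s=np.cos(p[2]),np.sin(p[2]); return l@np.array([[c,s],[-s,c]])+p[:2]
fit=lambda ns:least_squares(lambda p:np.concatenate([(tf(p,L)-W[n]).ravel() for n in ns]),[.63,-.01,-.4],loss='soft_l1',f_scale=.002)
if __name__=='__main__':
    for ns in (['scene'],['side'],['scene','side']):
        r=fit(ns);print(ns,np.round(r.x,4),np.round(r.fun*1e3,1))
    p=r.x
    for t,l in dict(knob=(-25,55),next=(-25,90),board=(0,-85)).items(): print(t,np.round(tf(p,np.array(l)/1e3),4))
    # depth check: in holder frame
    for n in F:
        P=cloud(F[n]); c,s=np.cos(p[2]),np.sin(p[2]); d=P[...,:2]-p[:2]
        h=np.stack([c*d[...,0]+s*d[...,1],-s*d[...,0]+c*d[...,1]],-1)*1e3; z=P[...,2]*1e3
        for t,m in dict(knobtop=(abs(h[...,0]+25)<25)&(abs(h[...,1]-55)<25)&(z>85)&(z<100),
          finger=(abs(h[...,0]+5)<50)&(abs(h[...,1]+30)<60)&(z>112)&(z<124),
          bar=(abs(h[...,0])<30)&(abs(h[...,1]+90)<40)&(z>98)&(z<112),
          blocktop=(abs(h[...,0]-30)<50)&(abs(h[...,1]-60)<80)&(abs(z-50)<4)).items():
            Q=h[m]; print(n,t,len(Q), np.round([Q.min(0),Q.max(0),np.median(Q,0)],1).tolist() if len(Q) else '', np.median(z[m]) if len(Q) else '')
        im=F[n]['pixels'].copy()
    def H(x,y,z): return np.r_[tf(p,np.array([x,y])/1e3),z/1e3]
    pts=[H(-25,55,94.5),H(-25,55,67.5),H(0,-130,109),H(0,-40,109),H(-25,90,28),H(-25,125,28)]
    print({n:np.round(project(F[n],pts),1).tolist() for n in F})
E
python3 pose.py
```

```text
['scene'] [ 0.5999  0.0257 -0.0443] [-1.2 -1.6  1.2 -1.3 -0.6  0.9  0.6  2.3]
['side'] [ 0.5964  0.0288 -0.0489] [-1.6 -0.7  2.3 -3.1  1.1  0.7 -1.5  3.5]
['scene', 'side'] [ 0.5984  0.027  -0.0462] [-3.  -0.2 -0.6 -0.1 -1.8  2.  -0.6  3.7  0.8 -2.6  4.7 -4.6  2.7 -0.8
  0.   1.7]
knob [0.5759 0.0831]
next [0.5776 0.1181]
board [ 0.5944 -0.0579]
scene knobtop 64 [[-34.2, 41.0], [-9.4, 65.3], [-21.0, 51.7]] 92.187511157933
scene finger 272 [[-11.7, -85.4], [30.9, 5.1], [6.2, -27.7]] 117.79025024946426
scene bar 137 [[-6.0, -129.9], [18.1, -52.3], [2.2, -94.4]] 107.57788279339186
scene blocktop 493 [[-19.7, -9.0], [63.5, 84.9], [36.8, 46.1]] 50.21250215146122
side knobtop 51 [[-38.1, 43.7], [-14.8, 68.4], [-25.4, 58.8]] 89.79887291893895
side finger 154 [[-12.8, -62.1], [29.4, 6.7], [3.3, -20.8]] 116.02462471912239
side bar 39 [[-7.7, -128.3], [2.5, -73.8], [-3.0, -101.6]] 107.07620518738348
side blocktop 453 [[-19.7, -19.4], [60.2, 87.2], [25.5, 48.0]] 49.635726416404566
{'scene': [[289.3, 179.3], [289.2, 186.3], [260.1, 227.2], [279.2, 202.7], [295.3, 188.1], [301.4, 180.2]], 'side': [[285.6, 233.9], [285.3, 241.4], [286.9, 192.2], [282.3, 208.9], [283.0, 260.2], [281.0, 268.7]]}
```

```bash
python3 - <<'E'
from h import *
o=get_obs();M=R.from_quat(o['tcp_rot']).as_matrix();print(M.round(3))
a=np.arctan2(M[1,2],M[0,2]);print('open dir',a,'need turn',[( -.0455-a+np.pi*k) for k in(-1,0,1,2)],o['q'])
E
```

```text
[[ 0.893 -0.001  0.451]
 [-0.451 -0.001  0.893]
 [-0.    -1.    -0.001]]
open dir 1.1029724496412139 need turn [np.float64(-4.290065103231007), np.float64(-1.148472449641214), np.float64(1.9931202039485791), np.float64(5.134712857538372)] [ 9.47699327e-01  2.63481998e-01 -4.88585146e-02  1.25941455e+00
 -3.63771802e-05  1.41552328e+00]
```

Request:
{"api": "send_rows", "payload": {
  "moves": [
    [0.081,-0.092,0,0],
    [0.081,-0.092,0,0],
    [0.081,-0.092,0,0],
    [0.081,-0.092,0,0],
    [0.081,-0.092,0,0]
  ],
  "gripper": 1
}}

```text
time: 0.52
tcp_pos: [0.357, 0.329, 0.2462]
tcp_rot: [0.69, -0.161, 0.159, -0.688]
ft_force: [1.0, 0.7, -0.1]
width: 1.001
```

Request:
{"api": "send_rows", "payload": {
  "moves": [
    [0.081,-0.092,0,-0.95],
    [0.081,-0.092,0,-0.95],
    [0.081,-0.092,0,-0.95],
    [0.081,-0.092,0,-0.95],
    [0.081,-0.092,0,-0.95]
  ]
}}

```text
time: 0.93
tcp_pos: [0.4822, 0.1825, 0.2456]
tcp_rot: [0.613, -0.355, 0.352, -0.612]
ft_force: [0.8, 0.8, -0.5]
width: 1.001
```

Request:
{"api": "send_rows", "payload": {
  "moves": [
    [0.081,-0.092,0,-0.95],
    [0.081,-0.092,0,-0.95],
    [0.081,-0.092,0,-0.95],
    [0.04,-0.04,0,-0.95],
    [0,0,0,-0.95]
  ]
}}

```text
time: 1.35
tcp_pos: [0.5736, 0.076, 0.2434]
tcp_rot: [-0.48, 0.522, -0.518, 0.479]
ft_force: [-0.7, 0.1, -1.3]
width: 1.001
```

```bash
cat > st.py <<'E'
from h import *
def st():
    o=get_obs();M=R.from_quat(o['tcp_rot']).as_matrix();a=np.arctan2(M[1,2],M[0,2]);print(round(o['time'],2),np.round(o['tcp_pos'],4),'open',round(a,4),'down',M[:,1].round(3),'w',round(float(o['width']),3),'f',np.round(o['ft_force'],1));return o
if __name__=='__main__': st()
E
python3 - <<'E'
from st import *
st();f=grab('wrist');print(np.round(f['xyz'],3));cv2.imwrite('pics/wrist1.png',cv2.resize(f['pixels'][...,::-1],(800,600)))
E
```

```text
1.35 [0.5736 0.076  0.2434] open -0.081 down [-0.006  0.003 -1.   ] w 1.001 f [-0.7  0.1 -1.3]
[0.58  0.153 0.368]
```

View pics/wrist1.png

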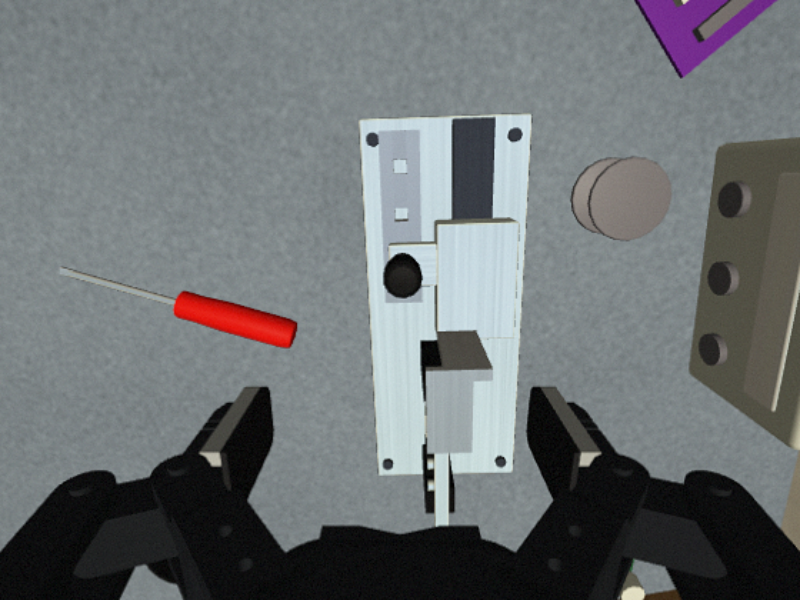

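The wrist view shows the knob at (403,275), holes at (401,214) and (400,166), plate corners at (360,121), (532,114), (379,474) and (513,471), and the board's bar at about (443,490). Next I refine the holder pose from these.

```bash
cat > p2.py <<'E'
from h import *
from pose import tf
from scipy.optimize import least_squares
f=load('wrist');n=lambda p:(np.array(p,float)+.5)*.7-.5
L=np.array([[-55,160],[75,160],[75,-160],[-55,-160],[-25,125],[-25,90]])/1e3
W=world(f,n([[360,121],[532,114],[513,471],[379,474],[400,166],[401,214]]),z=np.array([.012]*4+[.028]*2))[:,:2]
r=least_squares(lambda p:(tf(p,L)-W).ravel(),[.6,.027,-.045],loss='soft_l1',f_scale=.002)
print(r.x.round(4),(r.fun*1e3).round(1).tolist());p=r.x
print('knob seen',world(f,n([[403,273]]),z=.094).round(4),world(f,n([[403,276]]),z=.081).round(4))
print('bar seen',world(f,n([[441,490]]),z=.109).round(4))
for t,l in dict(knob=(-25,55),next=(-25,90),board=(0,-85)).items(): print(t,np.round(tf(p,np.array(l)/1e3),4))
print('bar end at y-100',tf(p,np.array([0,-.1])))
E
python3 p2.py
```

```text
[ 0.5966  0.0268 -0.0475] [-1.0, 2.3, 0.9, 1.5, 0.6, -2.3, -0.7, -2.5, -0.0, 0.3, 0.3, 0.1]
knob seen [[0.5747 0.0878 0.094 ]] [[0.5743 0.0827 0.081 ]]
bar seen [[ 0.5896 -0.0681  0.109 ]]
knob [0.5742 0.0829]
next [0.5759 0.1179]
board [ 0.5925 -0.0581]
bar end at y-100 [ 0.59183174 -0.07306982]
```

Request:
{"api": "send_rows", "payload": {
  "moves": [
    [0.002,0.023,-0.11,0.28],
    [0,0,-0.11,0],
    [0,0,-0.11,0],
    [0,0,-0.1,0],
    [0,0,-0.05,0]
  ]
}}

```text
time: 1.82
tcp_pos: [0.5736, 0.0846, 0.0972]
tcp_rot: [-0.488, 0.511, -0.51, 0.49]
ft_force: [0.2, 0.2, 0.7]
width: 1.004
```

```bash
python3 st.py
```

```text
1.82 [0.5736 0.0846 0.0972] open -0.0423 down [ 0.     0.003 -1.   ] w 1.004 f [0.2 0.2 0.7]
```

Request:
{"api": "send_rows", "payload": {
  "moves": [
    [0.002,-0.005,-0.04,-0.04],
    [0,0,-0.02,0],
    [0,0,0,0]
  ]
}}

```text
time: 2.07
tcp_pos: [0.5704, 0.0846, 0.0744]
tcp_rot: [-0.492, 0.512, -0.507, 0.49]
ft_force: [0.7, -0.2, -0.3]
width: 1.001
```

Request:
{"api": "send_rows", "payload": {
  "moves": [
    [0,0,0,0],
    [0,0,0,0],
    [0,0,0,0],
    [0,0,0,0],
    [0,0,0,0]
  ],
  "gripper": -1
}}

```text
time: 2.48
tcp_pos: [0.5733, 0.0854, 0.0781]
tcp_rot: [-0.491, 0.509, -0.507, 0.493]
ft_force: [32.0, -1.0, -6.0]
width: 0.301
```

```bash
python3 st.py
```

```text
2.48 [0.5733 0.0854 0.0781] open -0.0322 down [ 0.     0.003 -1.   ] w 0.301 f [32. -1. -6.]
```

Request:
{"api": "send_rows", "payload": {
  "moves": [
    [0.005,0,0,0],
    [0.002,0,0,0]
  ]
}}

```text
time: 2.65
tcp_pos: [0.5749, 0.0853, 0.0785]
tcp_rot: [-0.491, 0.509, -0.507, 0.493]
ft_force: [-3.9, 0.8, -5.9]
width: 0.279
```

Request:
{"api": "send_rows", "payload": {
  "moves": [
    [0,0,0.02,0],
    [0,0,0.015,0]
  ]
}}

```text
time: 2.82
tcp_pos: [0.5746, 0.0853, 0.0887]
tcp_rot: [-0.492, 0.509, -0.507, 0.492]
ft_force: [3.5, -0.0, -8.9]
width: 0.286
```

Request:
{"api": "send_rows", "payload": {
  "moves": [
    [0,0,0.009,0],
    [0.001,0.025,0,0],
    [0.001,0.025,0,0],
    [0.001,0.025,0,0]
  ]
}}

```text
time: 3.15
tcp_pos: [0.5758, 0.1079, 0.0923]
tcp_rot: [-0.491, 0.509, -0.508, 0.492]
ft_force: [3.8, -2.3, -10.4]
width: 0.279
```

```bash
python3 st.py
```

```text
3.15 [0.5758 0.1079 0.0923] open -0.0341 down [-0.002  0.002 -1.   ] w 0.279 f [  3.8  -2.3 -10.4]
```

Request:
{"api": "send_rows", "payload": {
  "moves": [
    [0.001,0.025,0,0],
    [0,0.012,0,0],
    [0,0,0,0]
  ]
}}

```text
time: 3.4
tcp_pos: [0.5764, 0.1223, 0.0919]
tcp_rot: [-0.492, 0.509, -0.507, 0.492]
ft_force: [3.3, -1.8, -10.5]
width: 0.28
```

```bash
python3 st.py
```

```text
3.4 [0.5764 0.1223 0.0919] open -0.0322 down [-0.001  0.002 -1.   ] w 0.28 f [  3.3  -1.8 -10.5]
```

Request:
{"api": "send_rows", "payload": {
  "moves": [
    [0,-0.006,0,0],
    [0,0,0,0],
    [0,0,0,0]
  ]
}}

```text
time: 3.65
tcp_pos: [0.5764, 0.1214, 0.0916]
tcp_rot: [-0.492, 0.509, -0.507, 0.493]
ft_force: [3.0, 0.8, -10.2]
width: 0.282
```

```bash
python3 st.py
```

```text
3.65 [0.5764 0.1214 0.0916] open -0.0308 down [-0.001  0.003 -1.   ] w 0.282 f [  3.    0.8 -10.2]
```

Request:
{"api": "send_rows", "payload": {
  "moves": [
    [0,-0.004,0,0],
    [0,0,-0.015,0],
    [0,0,-0.015,0],
    [0,0,-0.01,0],
    [0,0,0,0]
  ]
}}

```text
time: 4.07
tcp_pos: [0.5764, 0.1197, 0.0789]
tcp_rot: [-0.491, 0.509, -0.507, 0.493]
ft_force: [1.5, 1.2, -5.6]
width: 0.275
```

```bash
python3 st.py
```

```text
4.07 [0.5764 0.1197 0.0789] open -0.0317 down [-0.001  0.004 -1.   ] w 0.275 f [ 1.5  1.2 -5.6]
```

The knob is back at its home height and the force is down to the 5.6 N spring value, so the pin is in. Releasing and rising.

Request:
{"api": "send_rows", "payload": {
  "moves": [
    [0,0,0,0],
    [0,0,0,0],
    [0,0,0,0],
    [0,0,0,0],
    [0,0,0,0]
  ],
  "gripper": 1
}}

```text
time: 4.48
tcp_pos: [0.5771, 0.1194, 0.0805]
tcp_rot: [-0.491, 0.508, -0.507, 0.493]
ft_force: [-0.8, 1.0, -0.1]
width: 0.965
```

Request:
{"api": "send_rows", "payload": {
  "moves": [
    [0,0,0.1,0],
    [0,0,0.12,0],
    [0,0,0.12,0],
    [0,0,0.12,0],
    [0,-0.1,0.06,0]
  ]
}}

```text
time: 4.9
tcp_pos: [0.5728, 0.0917, 0.2392]
tcp_rot: [-0.493, 0.51, -0.505, 0.492]
ft_force: [1.9, -0.2, 0.7]
width: 0.999
```

Request:
{"api": "send_rows", "payload": {
  "moves": [
    [0.01,-0.12,0,0],
    [0.01,-0.12,0,0],
    [0.01,-0.03,0,0],
    [0,0,0,0]
  ]
}}

```text
time: 5.23
tcp_pos: [0.5838, 0.005, 0.2468]
tcp_rot: [0.491, -0.506, 0.508, -0.495]
ft_force: [0.9, 0.5, -0.5]
width: 1.003
```

```bash
python3 - <<'E'
from st import *
st();f=grab('wrist');print(np.round(f['xyz'],3));cv2.imwrite('pics/wrist2.png',cv2.resize(f['pixels'][...,::-1],(800,600)))
E
```

```text
5.23 [0.5838 0.005  0.2468] open -0.028 down [ 0.005  0.002 -1.   ] w 1.003 f [ 0.9  0.5 -0.5]
[0.584 0.083 0.371]
```

View pics/wrist2.png

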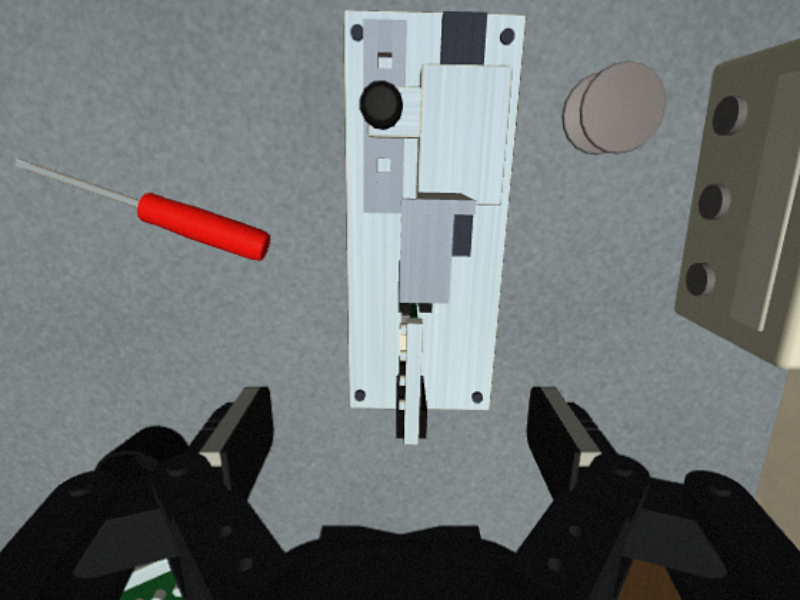

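The view shows the keeper at the middle hole: the first hole (383,164) and third (385,60) are both open with the knob between them. The finger's end at row 303 is clear of the bar, which runs from (415,320) to (411,443).

```bash
python3 - <<'E'
from h import *
f=load('wrist');n=lambda p:(np.array(p,float)+.5)*.7-.5
W=world(f,n([[415,320],[411,443]]),z=.109);print(W.round(4),W.mean(0).round(4));d=W[0]-W[1];print('len',np.linalg.norm(d),'yaw',np.arctan2(-d[0],d[1]))
print('plate',world(f,n([[346,11],[525,15],[489,409],[351,408]]),z=.012).round(4).tolist())
print('knob',world(f,n([[382,105]]),z=.0945).round(4))
E
```

```text
[[ 0.5926 -0.011   0.109 ]
 [ 0.5884 -0.1012  0.109 ]] [ 0.5905 -0.0561  0.109 ]
len 0.09030062142338106 yaw -0.047106974049293183
plate [[0.5509, 0.1871, 0.012], [0.6776, 0.1815, 0.012], [0.6626, -0.1348, 0.012], [0.5354, -0.1299, 0.012]]
knob [[0.5763 0.1155 0.0945]]
```

Request:
{"api": "send_rows", "payload": {
  "moves": [
    [0.012,-0.1,0,-0.16],
    [0.012,-0.1,0,0],
    [0,0,-0.1,0],
    [0,0,-0.11,0],
    [0,0,-0.1,0]
  ]
}}

```text
time: 5.7
tcp_pos: [0.5934, -0.0515, 0.1564]
tcp_rot: [0.485, -0.507, 0.514, -0.493]
ft_force: [0.6, 0.1, -0.1]
width: 1.0
```

```bash
python3 st.py
```

```text
5.7 [ 0.5934 -0.0515  0.1564] open -0.0437 down [ 0.015  0.001 -1.   ] w 1.0 f [ 0.6  0.1 -0.1]
```

Request:
{"api": "send_rows", "payload": {
  "moves": [
    [-0.006,-0.018,-0.08,0],
    [0,0,-0.06,0],
    [0,0,-0.03,0],
    [0,0,0,0]
  ]
}}

```text
time: 6.03
tcp_pos: [0.5873, -0.0506, 0.0963]
tcp_rot: [0.488, -0.51, 0.51, -0.492]
ft_force: [-0.7, -0.6, 0.1]
width: 1.0
```

```bash
python3 st.py
```

```text
6.03 [ 0.5873 -0.0506  0.0963] open -0.0397 down [ 0.005  0.004 -1.   ] w 1.0 f [-0.7 -0.6  0.1]
```

Request:
{"api": "send_rows", "payload": {
  "moves": [
    [0.011,-0.02,0.012,-0.06],
    [0,0,0,0]
  ]
}}

```text
time: 6.2
tcp_pos: [0.5905, -0.0548, 0.1003]
tcp_rot: [-0.487, 0.511, -0.511, 0.491]
ft_force: [-0.0, -0.1, -0.2]
width: 1.0
```

Request:
{"api": "send_rows", "payload": {
  "moves": [
    [0,0,0,0],
    [0,0,0,0],
    [0,0,0,0],
    [0,0,0,0],
    [0,0,0,0]
  ],
  "gripper": -1
}}

```text
time: 6.62
tcp_pos: [0.5926, -0.0544, 0.1037]
tcp_rot: [0.486, -0.51, 0.512, -0.492]
ft_force: [-0.1, -0.5, 0.2]
width: 0.297
```

Request:
{"api": "send_rows", "payload": {
  "moves": [
    [0,0,0,0],
    [0,0,0,0]
  ]
}}

```text
time: 6.78
tcp_pos: [0.5928, -0.0545, 0.1042]
tcp_rot: [0.485, -0.51, 0.513, -0.492]
ft_force: [-0.1, -0.8, -1.5]
width: 0.102
```

```bash
python3 st.py
```

```text
6.78 [ 0.5928 -0.0545  0.1042] open -0.0448 down [ 0.01   0.003 -1.   ] w 0.102 f [-0.1 -0.8 -1.5]
```

Request:
{"api": "send_rows", "payload": {
  "moves": [
    [0,0,0,0],
    [0,0,0.02,0],
    [0,0,0.04,0],
    [0,0,0.04,0]
  ]
}}

```text
time: 7.12
tcp_pos: [0.5914, -0.0543, 0.1332]
tcp_rot: [0.486, -0.511, 0.511, -0.491]
ft_force: [2.5, -0.2, -2.2]
width: 0.103
```

```bash
python3 st.py
```

```text
7.12 [ 0.5914 -0.0543  0.1332] open -0.0451 down [ 0.005  0.005 -1.   ] w 0.103 f [ 2.5 -0.2 -2.2]
```

Request:
{"api": "send_rows", "payload": {
  "moves": [
    [0,0,0.06,0],
    [0,0,0.06,0],
    [0,0,0.07,0],
    [0,0,0.1,0],
    [0,0,0.06,0]
  ]
}}

```text
time: 7.53
tcp_pos: [0.5897, -0.0539, 0.2425]
tcp_rot: [-0.487, 0.512, -0.51, 0.49]
ft_force: [0.8, -0.6, -0.9]
width: 0.101
```

```bash
python3 st.py
```

```text
7.53 [ 0.5897 -0.0539  0.2425] open -0.0454 down [ 0.002  0.006 -1.   ] w 0.101 f [ 0.8 -0.6 -0.9]
```

Request:
{"api": "send_rows", "payload": {
  "moves": [
    [-0.016,-0.113,0,-0.45],
    [-0.016,-0.113,0,-0.45],
    [-0.016,-0.113,0,-0.45],
    [-0.016,-0.113,0,-0.45],
    [-0.016,-0.113,0,-0.45]
  ]
}}

```text
time: 7.95
tcp_pos: [0.5662, -0.2235, 0.2504]
tcp_rot: [0.412, -0.571, 0.574, -0.419]
ft_force: [0.7, -0.4, -1.2]
width: 0.1
```

Request:
{"api": "send_rows", "payload": {
  "moves": [
    [-0.016,-0.113,0,-0.45],
    [-0.016,-0.113,0,-0.45],
    [-0.016,-0.113,0,-0.45],
    [-0.01,-0.05,0,0],
    [0,0,0,0]
  ]
}}

```text
time: 8.37
tcp_pos: [0.5448, -0.3515, 0.2513]
tcp_rot: [0.359, -0.605, 0.609, -0.366]
ft_force: [1.0, 0.2, -1.5]
width: 0.101
```

```bash
python3 - <<'E'
from st import *
st();f=grab('wrist');g=grab('scene')
a=cv2.resize(f['pixels'][...,::-1],(400,300))
cv2.imwrite('pics/wrist3.png',cv2.resize(f['pixels'][...,::-1],(800,600)))
E
```

```text
8.37 [ 0.5448 -0.3515  0.2513] open -0.4938 down [ 0.011 -0.001 -1.   ] w 0.101 f [ 1.   0.2 -1.5]
```

View pics/wrist3.png

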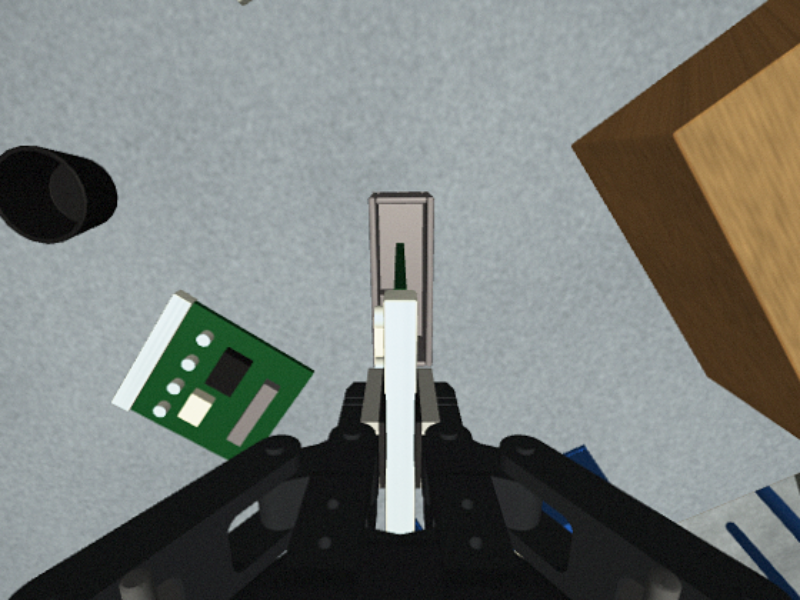

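The view shows the board held over the box: the box's far rim corners are at (370,194) and (433,193), with side edges down to about row 360, and the board's bar spans (400,292) to (400,530).

```bash
python3 - <<'E'
from h import *
f=load('wrist');n=lambda p:(np.array(p,float)+.5)*.7-.5
W=world(f,n([[370,195],[433,194],[433,355],[372,355]]),z=.062);print(W.round(4).tolist())
print('width',np.linalg.norm(W[0]-W[1]))
for a,b in((0,3),(1,2),(0,1)):
    d=W[a]-W[b];print('dir',np.arctan2(d[1],d[0]),np.linalg.norm(d))
e=(W[0]+W[1])/2;d=(W[0]+W[1]-W[2]-W[3])[:2];d/=np.linalg.norm(d)
print('centre',e[:2]-.065*d)
# box rim from scene, earlier depth; use held-board bar
B=world(f,n([[400,292],[400,531]]),z=.253+.003);print('bar',B.round(4).tolist(),B.mean(0),np.arctan2(*(B[0]-B[1])[[1,0]]))
E
```

```text
[[0.5548, -0.2916, 0.062], [0.5934, -0.3116, 0.062], [0.5386, -0.4194, 0.062], [0.4972, -0.397, 0.062]]
width 0.043523165393698354
dir 1.0706701428771404 0.12009931180674072
dir 1.1004844723470442 0.12097792756313121
dir 2.6636513459189426 0.043523165393698354
centre [ 0.5438074  -0.35907193]
bar [[0.5644, -0.3134, 0.256], [0.5244, -0.3879, 0.256]] [ 0.54435622 -0.35063871  0.256     ] 1.0781296154632505
```

Request:
{"api": "send_rows", "payload": {
  "moves": [
    [0.007,-0.028,0,0],
    [0,0,0,0]
  ]
}}

```text
time: 8.63
tcp_pos: [0.5482, -0.3553, 0.2521]
tcp_rot: [0.361, -0.604, 0.608, -0.368]
ft_force: [0.3, -0.7, -1.0]
width: 0.1
```

Request:
{"api": "send_rows", "payload": {
  "moves": [
    [0,0,-0.08,0],
    [0,0,-0.08,0],
    [0,0,-0.08,0],
    [0,0,0,0]
  ]
}}

```text
time: 8.97
tcp_pos: [0.5506, -0.3514, 0.18]
tcp_rot: [0.362, -0.602, 0.608, -0.371]
ft_force: [-0.2, 0.5, -1.6]
width: 0.102
```

```bash
python3 st.py
```

```text
8.97 [ 0.5506 -0.3514  0.18  ] open -0.4816 down [ 0.015 -0.001 -1.   ] w 0.102 f [-0.2  0.5 -1.6]
```

Request:
{"api": "send_rows", "payload": {
  "moves": [
    [-0.012,-0.025,-0.03,0],
    [0,0,-0.06,0],
    [0,0,-0.06,0],
    [0,0,-0.06,0],
    [0,0,0,0]
  ]
}}

```text
time: 9.38
tcp_pos: [0.5489, -0.359, 0.1195]
tcp_rot: [0.363, -0.599, 0.609, -0.373]
ft_force: [-1.0, 0.0, -3.1]
width: 0.101
```

```bash
python3 st.py
```

```text
9.38 [ 0.5489 -0.359   0.1195] open -0.4761 down [ 0.019 -0.005 -1.   ] w 0.101 f [-1.   0.  -3.1]
```

Request:
{"api": "send_rows", "payload": {
  "moves": [
    [-0.005,0,-0.025,0],
    [0,0,-0.025,0],
    [0,0,-0.01,0],
    [0,0,0,0]
  ]
}}

```text
time: 9.72
tcp_pos: [0.5485, -0.3603, 0.104]
tcp_rot: [0.363, -0.597, 0.61, -0.374]
ft_force: [0.6, -0.4, -1.3]
width: 0.1
```

```bash
python3 st.py
```

```text
9.72 [ 0.5485 -0.3603  0.104 ] open -0.4751 down [ 0.022 -0.008 -1.   ] w 0.1 f [ 0.6 -0.4 -1.3]
```

Request:
{"api": "send_rows", "payload": {
  "moves": [
    [0,0,-0.012,0],
    [0,0,-0.006,0],
    [0,0,0,0]
  ]
}}

```text
time: 9.97
tcp_pos: [0.5491, -0.3608, 0.0996]
tcp_rot: [0.363, -0.596, 0.611, -0.374]
ft_force: [1.0, 0.2, -1.6]
width: 0.104
```

```bash
python3 st.py
```

```text
9.97 [ 0.5491 -0.3608  0.0996] open -0.475 down [ 0.024 -0.009 -1.   ] w 0.104 f [ 1.   0.2 -1.6]
```

Request:
{"api": "send_rows", "payload": {
  "moves": [
    [0,0,-0.008,0],
    [0,0,-0.004,0]
  ]
}}

```text
time: 10.13
tcp_pos: [0.5498, -0.3613, 0.0972]
tcp_rot: [0.363, -0.596, 0.611, -0.374]
ft_force: [-0.9, 1.2, 11.0]
width: 0.099
```

Request:
{"api": "send_rows", "payload": {
  "moves": [
    [0,0,-0.006,0],
    [0,0,0,0]
  ]
}}

```text
time: 10.3
tcp_pos: [0.5511, -0.3621, 0.0978]
tcp_rot: [0.362, -0.594, 0.613, -0.375]
ft_force: [-0.3, -0.0, -1.2]
width: 0.102
```

Request:
{"api": "send_rows", "payload": {
  "moves": [
    [0,0,-0.004,0],
    [0,0,-0.001,0]
  ]
}}

```text
time: 10.47
tcp_pos: [0.5516, -0.3625, 0.0972]
tcp_rot: [0.362, -0.593, 0.614, -0.375]
ft_force: [-0.8, -0.2, 2.6]
width: 0.101
```

Request:
{"api": "send_rows", "payload": {
  "moves": [
    [0,0,0,0],
    [0,0,0,0],
    [0,0,0,0],
    [0,0,0,0],
    [0,0,0,0]
  ],
  "gripper": 0.6
}}

```text
time: 10.88
tcp_pos: [0.5513, -0.3622, 0.0963]
tcp_rot: [0.362, -0.594, 0.613, -0.375]
ft_force: [-0.5, 0.8, -0.1]
width: 0.792
```

```bash
python3 st.py
```

```text
10.88 [ 0.5513 -0.3622  0.0963] open -0.4746 down [ 0.03  -0.014 -0.999] w 0.792 f [-0.5  0.8 -0.1]
```

Released on the floor. Rising straight up and then checking.

Request:
{"api": "send_rows", "payload": {
  "moves": [
    [0,0,0.06,0],
    [0,0,0.1,0],
    [0,0,0.12,0],
    [0,0,0.12,0],
    [0,0,0.12,0]
  ]
}}

```text
time: 11.3
tcp_pos: [0.5471, -0.3588, 0.249]
tcp_rot: [0.364, -0.599, 0.608, -0.373]
ft_force: [0.4, -1.1, 0.5]
width: 0.804
```

Request:
{"api": "send_rows", "payload": {
  "moves": [
    [-0.1,0.08,0,0],
    [-0.1,0.08,0,0],
    [-0.1,0.08,0,0],
    [0,0,0,0]
  ]
}}

```text
time: 11.63
tcp_pos: [0.4617, -0.2911, 0.262]
tcp_rot: [0.361, -0.59, 0.617, -0.376]
ft_force: [-0.3, -0.3, 1.0]
width: 0.797
```

```bash
python3 - <<'E'
from st import *
st();f=grab('scene');s=grab('side')
im=np.zeros((600,800,3),np.uint8)
a=cv2.resize(f['pixels'][150:370,60:360,::-1],(800,587),interpolation=cv2.INTER_CUBIC)
cv2.imwrite('pics/scene_end.png',a)
E
```

```text
11.63 [ 0.4617 -0.2911  0.262 ] open -0.4748 down [ 0.038 -0.02  -0.999] w 0.797 f [-0.3 -0.3  1. ]
```

View pics/scene_end.png

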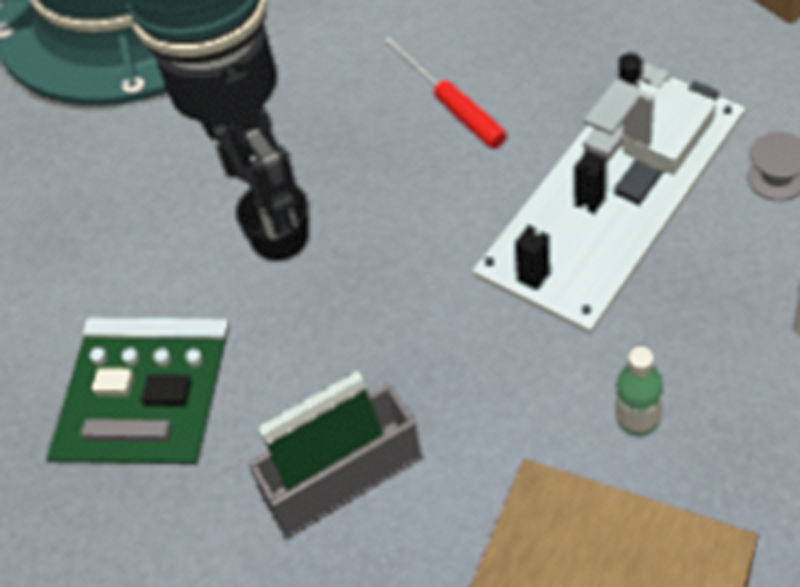

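The end picture shows the board standing in the box at (320,430), slightly leaning; the slots are empty and the bystanders are in place. Now the knob height and board height from depth, then hand in.

```bash
python3 - <<'E'
from h import *
for n in('scene','side'):
    P=cloud(load(n));z=P[...,2]
    m=(np.hypot(P[...,0]-.576,P[...,1]-.118)<.016)&(z>.07)&(z<.12)
    print(n,'knob z med/95%',np.median(z[m]),np.percentile(z[m],95),P[m].mean(0))
    b=(np.hypot(P[...,0]-.5455,P[...,1]+.359)<.07)&(z>.08)&(z<.13)
    print('board top',np.percentile(z[b],95),P[b].mean(0))
print(job.job_done())
E
```

```text
scene knob z med/95% 0.09070313509340777 0.09426216081301615 [0.58131822 0.11302807 0.08712577]
board top 0.10005008562236532 [ 0.52893535 -0.35558462  0.09261392]
side knob z med/95% 0.08705136383699275 0.09457420537523017 [0.57698077 0.12343675 0.08482248]
board top 0.09770227625855563 [ 0.52650715 -0.34631074  0.0923297 ]
the job is handed in; nothing more can be done
None
```

The keeper is in the second hole and the board is standing in the grey box. I handed the job in at about 12 s on the robot's clock.

- **Keeper:** I gripped the knob, lifted the plunger about 13 mm, slid the keeper about 35 mm outward and lowered it. It went back to its home height, with the spring force down to about 5.6 N. The wrist view then showed the first and third holes open and the finger clear of the board. At the end, depth put the knob's top at about 94 mm, against 94.5 mm expected with the pin home.
- **Board:** I pulled it straight up by its top bar and turned it to match the box. I lowered it until it touched the floor of the box, with about 11 N at first touch and 2.6 N just before release, then let go and backed off. In the last picture it stands lengthwise in the box. Its top is at about 98–100 mm, where 102 mm would be upright, so it leans slightly on a wall.
- **Everything else:** The bottle, screwdriver and spool, and the larger green board, looked undisturbed in the last picture. The gripper partly hid the pot, and the terminal block and purple board were outside that picture. The gripper stayed well above all of them, touching nothing.

The tool had tilted by roughly 2 degrees by the time of placing, and one sideways force of 32 N appeared when I first gripped the knob; I eased it off before lifting. No check failed.

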